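# Sort the parts stripped off the trade-in bikes

## Task

Sort the five bicycle parts lying on the bench into the three trays: both bells into the yellow tray, both lamps into the red tray, and the pedal into the blue tray. Every part must end up wholly inside its tray, resting flat on the tray's floor the same way up as it is now, not on top of another part or on the rim. Do not knock over the white oil bottle.

Things in the scene. Friction and masses are not known exactly. Their poses are not given: they have to be found in the camera images.
- brass_bell: Brass-coloured bicycle bell, loose, 46 mm high: a round black foot 38 across and 12 high, above it a round shell 54 across with upright sides from 12 to 32 high, then domed up to 42, with a silver rim at its lower edge and a silver washer and black nut on top (all mm). About 100 g. Origin: centre of its underside, on the axis; z up when it stands on its foot.
- green_bell: Green bicycle bell, loose, 46 mm high: a round black foot 38 across and 12 high, above it a round shell 54 across with upright sides from 12 to 32 high, then domed up to 42, with a silver rim at its lower edge and a silver washer and black nut on top (all mm). About 100 g. Origin: centre of its underside, on the axis; z up when it stands on its foot.
- front_lamp: Front lamp, loose: black box-shaped body 62 mm long (its x) x 40 mm wide (its y), from 10 to 46 mm high, with a round white lens in a silver rim on its +x end and a small grey button on top towards its -x end, on a grey foot 34 x 34 mm and 10 mm high. About 130 g. Origin: centre of its underside; z up.
- rear_lamp: Rear lamp, loose: box-shaped body 52 mm long (its x, from -26 to +26) x 44 mm wide (its y), from 10 to 46 mm high, black at the -x half and red at the +x half, on a grey foot 30 x 30 mm and 10 mm high. About 100 g. Origin: centre of its underside; z up.
- pedal: Black platform pedal, loose, lying flat (all sizes in mm): two black rubber tread bars along its x, x from -51 to +31, 28 high, outer faces upright and 58 apart across its y (gap of 28 between the bars), silver tube in the middle, orange reflectors at its -x end, and a steel axle stub 14 thick at 14 high reaching to x = +51. About 220 g. Origin: centre of the underside of the whole 102 x 58 outline; z up.
- blue_tray: Blue plastic tray, fixed to the bench, open on top: outside 120 mm (its x) x 170 mm (its y) x 18 mm high, walls and floor 4 mm thick, so inside 112 x 162 mm and 14 mm deep. Origin: centre of its underside on the bench; z up.
- yellow_tray: Yellow plastic tray, fixed to the bench, open on top: outside 120 mm (its x) x 170 mm (its y) x 18 mm high, walls and floor 4 mm thick, so inside 112 x 162 mm and 14 mm deep. Origin: centre of its underside on the bench; z up.
- red_tray: Red plastic tray, fixed to the bench, open on top: outside 120 mm (its x) x 170 mm (its y) x 18 mm high, walls and floor 4 mm thick, so inside 112 x 162 mm and 14 mm deep. Origin: centre of its underside on the bench; z up.
- oil_bottle: White oil bottle with a red cap, loose, standing upright at one side of the parts: 40 mm across, 110 mm high, 150 g. To be left standing. Origin: centre of its underside; z up.

How it is judged:
By the outcome, as a careful person would: the job done as asked, in the order asked, and still so for the second after the job is handed in, with the robot touching nothing.
It also fails if it takes over 120 s, if anything falls off the work surface, if the arm or the gripper's body presses on something with over 40 N, if the wrist force passes 120 N, or if a joint passes its speed limit or range.

## Robot

A 6-joint arm with a two-finger parallel gripper is mounted at the origin on the work surface. World frame = base frame: x ahead of the robot, y to its left, z up, the work surface at z = 0. Lengths are in m, angles in rad, forces in N, time in s.
With the tool pointing down it reaches from about 0.35 to 0.775 m from the base axis. Payload 7.3 kg.
Tool frame: the origin (TCP) lies at the very end of the fingers, on their centre line; the grasp point (between the pads) lies 19 mm behind it (robot.hold_point_z is the distance from the TCP to the grasp point, in m); z points along the fingers, y is the direction in which the jaws open and shut (so a half turn about z gives the same grasp; the last joint's range is limited). The gripper opens to 92 mm and grips with 3 to 60 N. Pads are 19 mm wide; open, the fingers measure 130 mm over their backs; the gripper's body (75 mm by 190 mm) begins 47 mm behind the grasp point.
Start: joints at [-1.305, 0.342, 1.524, -0, 1.275, -0.146], TCP at [0.21, -0.481, 0.227] pointing down, gripper open.
Joint ranges: [-2.53, 2.53], [-0.77, 2.02], [0.04, 2.7], [-1, 4.14], [0.28, 2.66], [-3.11, 3.11]. Speed limits (rad/s): [2.57, 2.57, 3.14, 3.14, 3.14, 3.14].

## Interface

Orientations are given as [roll, pitch, yaw] about the fixed x, y, z axes, in that order (R = Rz(yaw) Ry(pitch) Rx(roll)).
In Python, from cell import monitor, viewer, robot gives the robot as it stands.
- The arm moves only by the tool move_arm, never from a script. Its argument "deltas" is a list of rows, each an object of numbers: "x", "y", "z": the shift along the tool's x, y, z in m; "wx", "wy", "wz": the turn, a rotation vector about the tool's x, y, z in degrees; "hand": the opening, from 0 (shut) to 1 (fully open). In form: [{"x": .., "y": .., "z": .., "wx": .., "wy": .., "wz": .., "hand": ..}, ...]. A call has 1 to 8 rows; each row is the pose to reach, as a shift and turn from the pose commanded when the call began, along the tool's axes at that moment; what a row does not reach only later rows make up. A row lasts 1/8 s, in which the tool goes at most 62.5 mm and 10.7 degrees, less where a joint would pass 70% of its speed; a pose out of reach is approached as far as the arm can. A call with a gripper value outside its range is refused whole. The fingers move at their own pace and stop on an object; "grip_force" is the grip in N (left out, the last holds). Time passes only in rows, so rows that repeat a pose let the fingers close. It gives the time, the measured TCP pose, the force and the opening at its end, in the units of the state.
- monitor.observe(): the state, without advancing time (a new reading comes with each control period).
- viewer.read_camera(name): name is "scene" or "top"; returns the picture (480x640x3 uint8, red, green, blue); there is no depth.
- viewer.camera_params(name): a dict with "camera_matrix" (3x3 intrinsics, pixels), "k1" (the pictures are not rectified: a ray, as slopes to the right and down, at radius r is drawn at 1 + k1 r^2 times it, then the intrinsics apply), "R" (3x3) and "t" (3): a world point X has camera coordinates R X + t. Camera axes: x right, y down, z forward; pixel columns grow to the right and rows downward; lengths in m; the calibration is good to about 2 mm. A picture is of the moment at which its call begins. camera_params takes no time and is no camera call.
- robot.hand_in(): hands the job in, once; it reports no verdict.
The state is a dict: "time": time; "qpos": joint angles; "qvel": joint speeds; "joint_efforts": joint torques, N m; "tool_pos": TCP position; "tool_rot": TCP orientation; "contact_force": force on the tool from outside, world axes, zero at the start; "torque": the same for the moment, N m; "opening": finger opening in m.
Only numpy, scipy, OpenCV 4.12 (cv2) and the standard library are available. Lean on these libraries where they do the work, as an engineer would, in place of code of your own. Each camera call takes 0.05 s, during which the arm holds its last target. There are 200 camera calls.

## Working session

There is one attempt and no reset: what is moved stays moved. The work goes in short steps, Python scripts to look and compute and a tool call to move; the robot and the scene stay as the last step left them, time stands still between calls to the robot, and variables do not carry over. Pictures are saved under pics/ and viewed, about 12 in all and at most 16, crops included, and the job is handed in when it is done.

Besides the shell and the picture viewer there is one more tool, called after ">>>" by a JSON object that holds its "fn" and its "kwargs". move_arm: Moves the arm, as the interface text tells. Its arguments: {"type":"object","properties":{"deltas":{"type":"array","items":{"type":"object","properties":{"x":{"type":"number"},"y":{"type":"number"},"z":{"type":"number"},"wx":{"type":"number"},"wy":{"type":"number"},"wz":{"type":"number"},"hand":{"type":"number"}}}},"grip_force":{"type":"number"}},"required":["deltas"]}

```bash
ls; mkdir -p pics; python3 - <<'E'
from cell import monitor, viewer, robot
import cv2
for n in ("scene","top"):
    p=viewer.camera_params(n); print(n,p)
    cv2.imwrite(f"pics/{n}0.png",viewer.read_camera(n)[:,:,::-1])
print(monitor.observe(), robot.hold_point_z)
E
```

```text
pics
scene {'camera_matrix': array([[549.8012928 ,   0.        , 322.50879791],
       [  0.        , 549.8012928 , 243.13081083],
       [  0.        ,   0.        ,   1.        ]]), 'k1': 0.0046890401394267525, 'R': array([[ 0.33164878,  0.9434    , -0.00234987],
       [ 0.80690563, -0.28495346, -0.517402  ],
       [-0.48878665,  0.16969961, -0.85573924]]), 't': array([-0.16268338, -0.40625975,  1.55514561])}
top {'camera_matrix': array([[513.20258291,   0.        , 316.9830601 ],
       [  0.        , 513.20258291, 240.82456025],
       [  0.        ,   0.        ,   1.        ]]), 'k1': -0.11176564843869559, 'R': array([[ 0.02287745, -0.99973067,  0.00389885],
       [-0.99808165, -0.02306378, -0.05745512],
       [ 0.05752957, -0.00257695, -0.99834048]]), 't': array([-0.00758163,  0.50538829,  1.37444607])}
{'time': 0.1, 'qpos': array([-1.30500030e+00,  3.42670271e-01,  1.52489941e+00, -1.73199481e-05,
        1.27539988e+00, -1.45959551e-01]), 'qvel': array([ 0.00095515, -0.0024145 , -0.00140068,  0.00041612,  0.00086576,
        0.00074239]), 'joint_efforts': array([ 1.53520417e-03, -4.32004809e+01, -2.44695246e+01,  7.19529949e-02,
        5.26567607e-02, -5.06124934e-05]), 'tool_pos': array([ 0.21005591, -0.48076   ,  0.22611323]), 'tool_rot': array([-3.14022798e+00, -1.83873087e-04,  4.11760511e-01]), 'contact_force': array([0.44654101, 0.58134997, 0.38422111]), 'torque': array([-0.01057349, -0.01558978,  0.01872263]), 'opening': 0.0918068732471957} 0.0188
```

View pics/scene0.png

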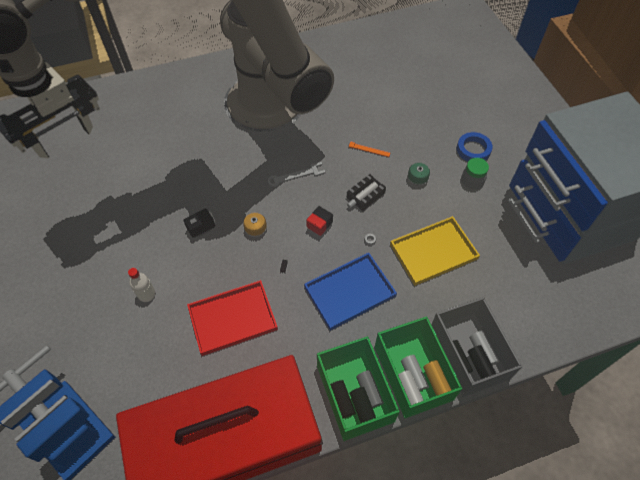

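View pics/top0.png

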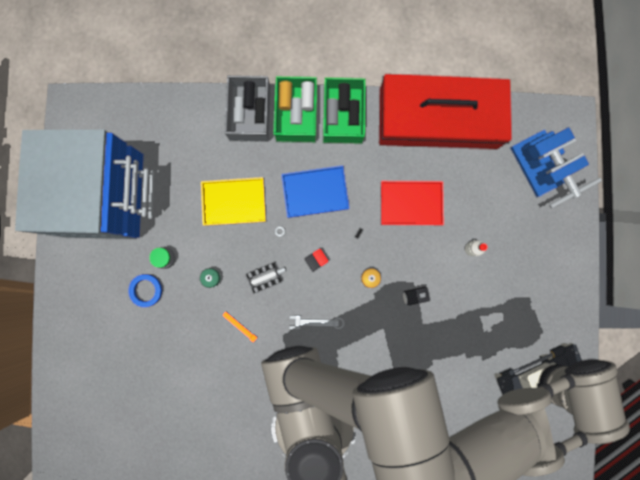

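The scene view shows the front lamp at about (200,222), brass bell (255,224), rear lamp (320,219), pedal (366,192), green bell (419,174), and bottle (141,287). The top view shows the same parts at (417,295), (371,278), (317,259), (266,277), (209,278) and (477,247), with the trays at row ~200. I'll enlarge the parts area next.

```bash
cat > h.py <<'E'
from cell import monitor, viewer, robot
import cv2, numpy as np
def ray(n,uv):
    p=viewer.camera_params(n); K=p["camera_matrix"]
    uv=np.atleast_2d(np.asarray(uv,float))
    d=cv2.undistortPoints(uv[:,None],K,np.array([p["k1"],0,0,0.]))[:,0]
    d=np.c_[d,np.ones(len(d))]@p["R"]; return -p["R"].T@p["t"],d
def plane(n,uv,z):
    c,d=ray(n,uv); return (c+d*((z-c[2])/d[:,2])[:,None])[:,:2]
def tri(uvs,uvt):
    A=[];b=[]
    for n,uv in (("scene",uvs),("top",uvt)):
        c,d=ray(n,uv); d=d[0]/np.linalg.norm(d[0]); P=np.eye(3)-np.outer(d,d); A.append(P); b.append(P@c)
    return np.linalg.solve(sum(A),sum(b))
def hsv(img): return cv2.cvtColor(img,cv2.COLOR_RGB2HSV)
def blob(m,near):
    n,l,s,c=cv2.connectedComponentsWithStats(m.astype(np.uint8))
    k=[i for i in range(1,n) if s[i,4]>15]
    i=min(k,key=lambda i:np.hypot(*(c[i]-near)))
    return l==i,c[i],s[i,4]
E
python3 - <<'E'
from h import *
t=cv2.imread("pics/top0.png"); s=cv2.imread("pics/scene0.png")
cv2.imwrite("pics/tc.png",cv2.resize(t[225:325,190:450],None,fx=3,fy=3,interpolation=cv2.INTER_CUBIC))
cv2.imwrite("pics/sc.png",cv2.resize(s[140:250,170:450],None,fx=2.8,fy=2.8,interpolation=cv2.INTER_CUBIC))
H=hsv(t[:,:,::-1].copy())
for name,lo,hi,near in (("yellow",(24,120,80),(34,255,255),(233,201)),("blue",(105,120,60),(125,255,255),(315,191)),("red",(0,150,80),(6,255,255),(411,203))):
    m,c,a=blob(cv2.inRange(H,lo,hi)>0,near)
    pts=np.argwhere(m)[:,::-1].astype(float)
    r=cv2.minAreaRect(plane("top",pts,.012).astype(np.float32)); print(name,c,a,r)
for name,lo,hi,near in (("brass",(12,90,60),(25,255,255),(371,278)),("green",(60,60,20),(95,255,255),(209,278)),("redlamp",(0,120,60),(8,255,255),(320,257)),("cap",(0,120,60),(8,255,255),(482,247))):
    m,c,a=blob(cv2.inRange(H,lo,hi)>0,near); print(name,c,a,plane("top",[c],.03 if name!="cap" else .1))
E
```

```text
yellow [232.68628172 201.09599117] 2719 ((0.609160840511322, 0.23717652261257172), (0.12064380198717117, 0.17119523882865906), 4.752799987792969)
blue [315.02511078 191.29431315] 2708 ((0.6411395072937012, 0.01230921596288681), (0.12005176395177841, 0.16998885571956635), 9.533099174499512)
red [411.82384207 202.93318147] 2634 ((0.6156244874000549, -0.2532760500907898), (0.11616966128349304, 0.16943499445915222), 1.4278591871261597)
brass [370.74637681 277.62318841] 276 [[ 0.40942098 -0.14175168]]
green [209.78174603 277.47222222] 252 [[0.39963056 0.28883121]]
redlamp [319.97546012 256.96319018] 163 [[ 0.46154256 -0.00490241]]
cap [482.82608696 246.76086957] 46 [[ 0.49506928 -0.42253658]]
```

View pics/tc.png

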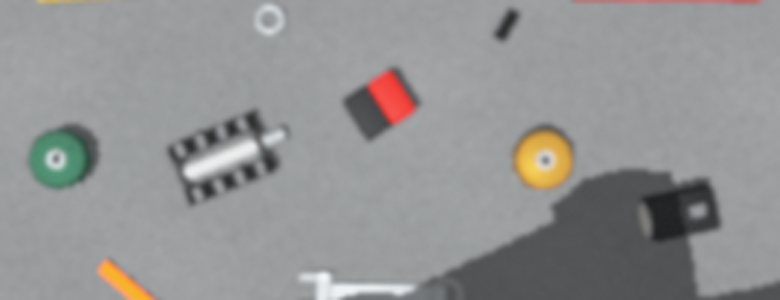

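View pics/sc.png

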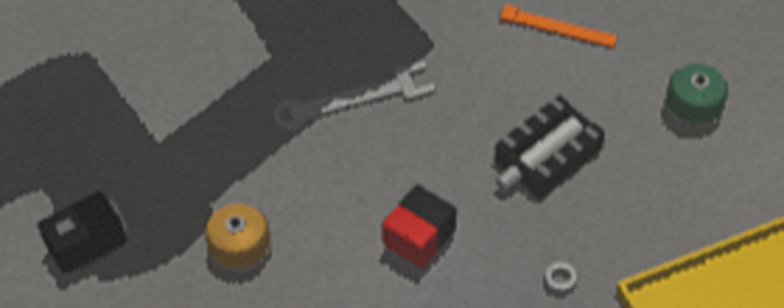

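The enlarged views show all five parts upright. The front lamp lens faces image-left in the top view (world +y), and the rear lamp's red half faces the upper right. The pedal axle points right at top-view pixel (286,269). Next I'll work out exact poses.

```bash
python3 - <<'E'
from h import *
print("cam top",ray("top",[[0,0]])[0])
print("brass nut",tri((253.9,219.6),(371.7,278.3)),"green nut",tri((420,168.6),(208.7,278)))
t=cv2.imread("pics/top0.png"); H=hsv(t[:,:,::-1].copy()); V=H[...,2]
red=(cv2.inRange(H,(0,110,60),(8,255,255))>0)
def rect(name,m,near,z):
    m,c,a=blob(m,near); p=np.argwhere(m)[:,::-1].astype(float)
    # pixel corners
    p=np.concatenate([p+[dx,dy] for dx in(-.5,.5) for dy in(-.5,.5)])
    w=plane("top",p,z).astype(np.float32); r=cv2.minAreaRect(w); print(name,np.round(c,1),a,r, "\n",np.round(cv2.boxPoints(r),4).tolist())
    return m
print(V[288:305,400:434])
for th in (45,60): rect("front",V<th,(417,295),.046)
rr=cv2.inRange(H,(0,110,60),(8,255,255))>0
rect("rear red",rr,(320,257),.046)
rect("rear",rr|(V<95),(317,259),.046)
box=np.zeros_like(rr); box[255:300,240:292]=1
m=(abs(V.astype(int)-135)>30)&box; print("bg",V[300,250],V[250,300])
rect("pedal dark",(V<95)&box,(266,277),.028)
m=cv2.morphologyEx(((V<95)|(V>180)).astype(np.uint8)&box,cv2.MORPH_CLOSE,np.ones((3,3))); rect("pedal all",m>0,(266,277),.028)
# pedal tube / axle
tube=blob((V>185)&box,(266,278))[0]; p=plane("top",np.argwhere(tube)[:,::-1],.02)
vx,vy,x,y=cv2.fitLine(p.astype(np.float32),cv2.DIST_L2,0,.01,.01).ravel(); print("tube",p.mean(0),np.degrees(np.arctan2(vy,vx)))
E
```

```text
cam top [0.42552093 0.00761846 1.40123185]
brass nut [ 0.40786991 -0.14315933  0.03723836] green nut [0.39849019 0.29079783 0.03699429]
[[ 84  84  85  85  85  84  84  81  80  78  78  75  70  66  62  57  55  51
   48  47  48  47  48  48  51  54  66  98 134 153 159 159 160 161]
 [ 83  83  83  83  80  78  74  70  65  63  59  55  50  44  41  41  47  50
   51  53  55  56  57  57  56  56  61  87 125 152 159 160 160 161]
 [ 83  83  82  77  68  60  55  50  45  42  41  38  36  36  37  42  52  59
   60  60  60  60  60  59  58  57  61  78 117 149 158 159 160 161]
 [ 84  84  80  72  58  45  37  36  35  36  35  36  35  36  37  42  51  60
   63  63  62  62  62  63  62  60  58  72 107 142 154 157 159 160]
 [ 85  85  84  81  72  50  38  35  37  39  37  37  38  38  39  40  48  59
   64  65  69  76  84  89  89  74  61  66  96 131 151 157 159 159]
 [ 86  85  89  97  94  70  44  37  39  39  38  38  38  39  38  40  48  60
   67  80 100 112 121 128 122  95  68  63  86 123 148 157 159 160]
 [ 85  85  93 108 108  87  57  40  37  39  38  38  39  39  37  40  49  62
   71  98 130 146 151 151 139 106  71  61  8
[... 2663 characters left out ...]
76976013, 0.039900001138448715]]
bg 160 158
pedal dark [265.9 285. ] 18 ((0.3833444118499756, 0.13752059638500214), (0.013334972783923149, 0.013395510613918304), 1.4197005033493042) 
 [[0.3765000104904175, 0.14409999549388885], [0.376800000667572, 0.1307000070810318], [0.3901999890804291, 0.13099999725818634], [0.3898000121116638, 0.1444000005722046]]
pedal all [267.1 278.1] 307 ((0.399319052696228, 0.1334102302789688), (0.05433693900704384, 0.10491377115249634), 41.748382568359375) 
 [[0.3440999984741211, 0.15449999272823334], [0.414000004529953, 0.07620000094175339], [0.4544999897480011, 0.11240000277757645], [0.3847000002861023, 0.19059999287128448]]
tube [0.40282764 0.14542685] -67.11947
```

```bash
cat >> h.py <<'E'
def go(x,y,z,yawdeg,ref=None):
    s=monitor.observe(); p=s["tool_pos"]; yw=s["tool_rot"][2]
    d=np.array([x,y])-p[:2]; tx=np.array([np.cos(yw),np.sin(yw)]); ty=np.array([np.sin(yw),-np.cos(yw)])
    w=(np.degrees(yw)-yawdeg+180)%360-180
    print("t %.2f pos %s rpy %s open %.4f F %s -> d x %.4f y %.4f z %.4f wz %.2f"%(s["time"],np.round(p,4),np.round(np.degrees(s["tool_rot"]),2),s["opening"],np.round(s["contact_force"],1),d@tx,d@ty,p[2]-z,w))
def proj(n,X):
    p=viewer.camera_params(n)
    return cv2.projectPoints(np.asarray(X,float),cv2.Rodrigues(p["R"])[0],p["t"],p["camera_matrix"],np.array([p["k1"],0,0,0.]))[0][:,0]
def w(x,y,yaw,L):
    a=np.radians(yaw); return np.array([x,y])+np.array([[np.cos(a),-np.sin(a)],[np.sin(a),np.cos(a)]])@np.array(L)
E
python3 - <<'E'
from h import *
b=plane("top",[(371.7,278.3),(208.7,278)],.046); bs=plane("scene",[(253.9,219.6),(420,168.6)],.046); print("bells top",b,"scene",bs)
f=plane("top",[(417.3,295.7)],.046)[0]; print("front",f)
pc=plane("top",[(264.7,277.8)],.028)[0]; print("pedal bars",pc)
def rc(cx,cy,yaw,x0,x1,y0,y1,z): return [[*w(cx,cy,yaw,l),z] for l in((x0,y0),(x1,y0),(x1,y1),(x0,y1))]
sh=[rc(*f,102,-.031,.031,-.02,.02,.046),rc(.4545,.0045,-55,-.026,.026,-.022,.022,.046),rc(*pc,-67,-.041,.041,-.029,.029,.028),
 rc(.6092,.2372,4.75,-.06,.06,-.085,.085,.018),rc(.6411,.0123,9.5,-.06,.06,-.085,.085,.018),rc(.6156,-.2533,1.4,-.06,.06,-.085,.085,.018)]
th=np.linspace(0,6.28,30)
for c in (b+bs)/2: sh.append([[c[0]+.027*np.cos(t),c[1]+.027*np.sin(t),.032] for t in th])
out=[]
for n,(r0,r1,c0,c1),k in (("top",(160,320,190,450),3),("scene",(140,340,170,490),2.4)):
    im=cv2.imread(f"pics/{n}0.png")[r0:r1,c0:c1]; im=cv2.resize(im,None,fx=k,fy=k)
    for s in sh: cv2.polylines(im,[np.int32(np.round((proj(n,s)-[c0,r0]+.5)*k))],True,(255,0,255),1)
    cv2.imwrite(f"pics/ov_{n}.png",im)
go(.408,-.142,.15,94.75)
E
```

```text
bells top [[ 0.40787796 -0.14256628]
 [ 0.39846239  0.28839459]] scene [[ 0.41394179 -0.14346425]
 [ 0.40480878  0.28706017]]
front [ 0.36436137 -0.26454725]
pedal bars [0.40246062 0.14151394]
t 0.10 pos [ 0.2101 -0.4808  0.2261] rpy [-1.7992e+02 -1.0000e-02  2.3590e+01] open 0.0918 F [0.4 0.6 0.4] -> d x 0.3170 y -0.2312 z 0.0761 wz -71.16
```

View pics/ov_top.png

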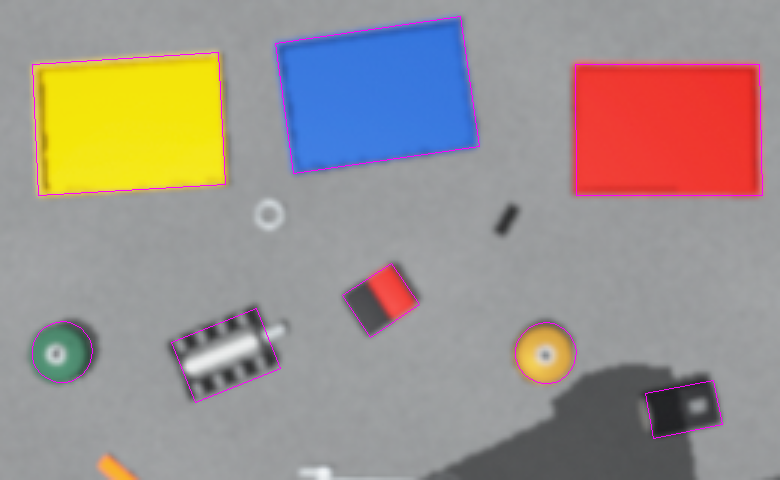

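View pics/ov_scene.png

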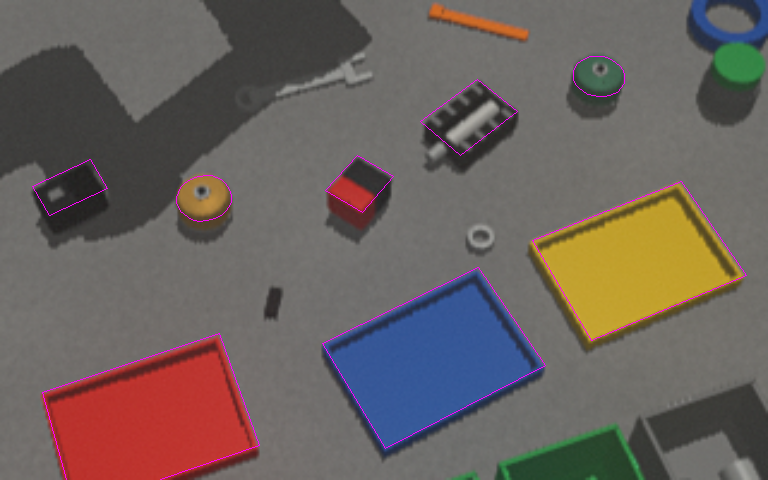

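The overlays match the parts and trays to within a few mm in both views. I'll start with the brass bell.

>>> {"fn": "move_arm", "kwargs": {"deltas": [{"x":0.317,"y":-0.231,"z":0.076,"wz":-71.2,"hand":1},{"x":0.317,"y":-0.231,"z":0.076,"wz":-71.2,"hand":1},{"x":0.317,"y":-0.231,"z":0.076,"wz":-71.2,"hand":1},{"x":0.317,"y":-0.231,"z":0.076,"wz":-71.2,"hand":1},{"x":0.317,"y":-0.231,"z":0.076,"wz":-71.2,"hand":1},{"x":0.317,"y":-0.231,"z":0.076,"wz":-71.2,"hand":1},{"x":0.317,"y":-0.231,"z":0.076,"wz":-71.2,"hand":1},{"x":0.317,"y":-0.231,"z":0.076,"wz":-71.2,"hand":1}]}}

```text
schema error: expected keys x, y, z, wx, wy, wz, hand
```

```bash
python3 -c "
from h import *
go(.410,-.1425,.007,94.75)"
```

```text
t 0.10 pos [ 0.2101 -0.4808  0.2261] rpy [-1.7992e+02 -1.0000e-02  2.3590e+01] open 0.0918 F [0.4 0.6 0.4] -> d x 0.3186 y -0.2300 z 0.2191 wz -71.16
```

>>> {"fn": "move_arm", "kwargs": {"deltas": [{"x":0.318,"y":-0.23,"z":0.076,"wx":0,"wy":0,"wz":-71.2,"hand":1},{"x":0.318,"y":-0.23,"z":0.076,"wx":0,"wy":0,"wz":-71.2,"hand":1},{"x":0.318,"y":-0.23,"z":0.076,"wx":0,"wy":0,"wz":-71.2,"hand":1},{"x":0.318,"y":-0.23,"z":0.076,"wx":0,"wy":0,"wz":-71.2,"hand":1},{"x":0.318,"y":-0.23,"z":0.076,"wx":0,"wy":0,"wz":-71.2,"hand":1},{"x":0.318,"y":-0.23,"z":0.076,"wx":0,"wy":0,"wz":-71.2,"hand":1},{"x":0.318,"y":-0.23,"z":0.076,"wx":0,"wy":0,"wz":-71.2,"hand":1},{"x":0.318,"y":-0.23,"z":0.076,"wx":0,"wy":0,"wz":-71.2,"hand":1}], "grip_force": 15}}

```text
time: 1.1
tool_pos: [0.4097, -0.1415, 0.1502]
tool_rot: [-3.14, -0.001, 1.658]
contact_force: [-0.8, 0.1, 0.8]
opening: 0.0918
```

```bash
python3 -c "
from h import *
go(.410,-.1425,.007,94.75)"
```

```text
t 1.10 pos [ 0.4097 -0.1415  0.1502] rpy [-1.7993e+02 -4.0000e-02  9.4970e+01] open 0.0918 F [-0.8  0.1  0.8] -> d x -0.0010 y 0.0003 z 0.1432 wz 0.22
```

>>> {"fn": "move_arm", "kwargs": {"deltas": [{"x":0,"y":0,"z":0.05,"wx":0,"wy":0,"wz":0,"hand":1},{"x":0,"y":0,"z":0.1,"wx":0,"wy":0,"wz":0,"hand":1},{"x":0,"y":0,"z":0.13,"wx":0,"wy":0,"wz":0,"hand":1},{"x":0,"y":0,"z":0.143,"wx":0,"wy":0,"wz":0,"hand":1},{"x":0,"y":0,"z":0.143,"wx":0,"wy":0,"wz":0,"hand":1},{"x":0,"y":0,"z":0.143,"wx":0,"wy":0,"wz":0,"hand":0.3},{"x":0,"y":0,"z":0.143,"wx":0,"wy":0,"wz":0,"hand":0.3},{"x":0,"y":0,"z":0.143,"wx":0,"wy":0,"wz":0,"hand":0.3}], "grip_force": 15}}

```text
time: 2.1
tool_pos: [0.4099, -0.1433, 0.0084]
tool_rot: [3.14, 0.001, 1.655]
contact_force: [-0.4, -0.9, 0.1]
opening: 0.0661
```

```bash
python3 -c "
from h import *
print(w(.6092,.2372,4.75,(0,-.04)),w(.6092,.2372,4.75,(0,.04)))
go(.410,-.1425,.007,94.75)"
```

```text
[0.61251233 0.19733738] [0.60588767 0.27706262]
t 2.10 pos [ 0.4099 -0.1433  0.0084] rpy [1.7993e+02 5.0000e-02 9.4800e+01] open 0.0661 F [-0.4 -0.9  0.1] -> d x 0.0008 y 0.0001 z 0.0014 wz 0.05
```

>>> {"fn": "move_arm", "kwargs": {"deltas": [{"x":0,"y":0,"z":0,"wx":0,"wy":0,"wz":0,"hand":0.3},{"x":0,"y":0,"z":0,"wx":0,"wy":0,"wz":0,"hand":0.3},{"x":0,"y":0,"z":0,"wx":0,"wy":0,"wz":0,"hand":0.3},{"x":0,"y":0,"z":-0.02,"wx":0,"wy":0,"wz":0,"hand":0.3},{"x":0,"y":0,"z":-0.06,"wx":0,"wy":0,"wz":0,"hand":0.3},{"x":0,"y":0,"z":-0.1,"wx":0,"wy":0,"wz":0,"hand":0.3},{"x":0,"y":0,"z":-0.11,"wx":0,"wy":0,"wz":0,"hand":0.3},{"x":0,"y":0,"z":-0.11,"wx":0,"wy":0,"wz":0,"hand":0.3}], "grip_force": 15}}

```text
time: 3.1
tool_pos: [0.4094, -0.143, 0.1175]
tool_rot: [3.141, 0.0, 1.654]
contact_force: [-0.7, -0.3, -1.3]
opening: 0.0535
```

```bash
python3 -c "
from h import *
go(.6125,.1973,.1,94.75)"
```

```text
t 3.10 pos [ 0.4094 -0.143   0.1175] rpy [1.7998e+02 2.0000e-02 9.4790e+01] open 0.0535 F [-0.7 -0.3 -1.3] -> d x 0.3222 y 0.2308 z 0.0175 wz 0.04
```

>>> {"fn": "move_arm", "kwargs": {"deltas": [{"x":0.032,"y":0.023,"z":0,"wx":0,"wy":0,"wz":0,"hand":0.3},{"x":0.071,"y":0.051,"z":0,"wx":0,"wy":0,"wz":0,"hand":0.3},{"x":0.116,"y":0.083,"z":0,"wx":0,"wy":0,"wz":0,"hand":0.3},{"x":0.161,"y":0.115,"z":0,"wx":0,"wy":0,"wz":0,"hand":0.3},{"x":0.206,"y":0.148,"z":0,"wx":0,"wy":0,"wz":0,"hand":0.3},{"x":0.251,"y":0.18,"z":0,"wx":0,"wy":0,"wz":0,"hand":0.3},{"x":0.29,"y":0.208,"z":0.008,"wx":0,"wy":0,"wz":0,"hand":0.3},{"x":0.322,"y":0.231,"z":0.0175,"wx":0,"wy":0,"wz":0,"hand":0.3}], "grip_force": 15}}

```text
time: 4.1
tool_pos: [0.6125, 0.1988, 0.0971]
tool_rot: [-3.138, 0.0, 1.655]
contact_force: [-0.3, -1.0, -0.8]
opening: 0.0536
```

```bash
python3 -c "
from h import *
go(.6125,.1973,.0125,94.75)"
```

```text
t 4.10 pos [0.6125 0.1988 0.0971] rpy [-1.7981e+02  3.0000e-02  9.4840e+01] open 0.0536 F [-0.3 -1.  -0.8] -> d x -0.0015 y -0.0001 z 0.0846 wz 0.09
```

>>> {"fn": "move_arm", "kwargs": {"deltas": [{"x":0,"y":0,"z":0.02,"wx":0,"wy":0,"wz":0,"hand":0.3},{"x":0,"y":0,"z":0.045,"wx":0,"wy":0,"wz":0,"hand":0.3},{"x":0,"y":0,"z":0.065,"wx":0,"wy":0,"wz":0,"hand":0.3},{"x":0,"y":0,"z":0.077,"wx":0,"wy":0,"wz":0,"hand":0.3},{"x":0,"y":0,"z":0.084,"wx":0,"wy":0,"wz":0,"hand":0.3},{"x":0,"y":0,"z":0.086,"wx":0,"wy":0,"wz":0,"hand":0.3},{"x":0,"y":0,"z":0.086,"wx":0,"wy":0,"wz":0,"hand":0.3},{"x":0,"y":0,"z":0.086,"wx":0,"wy":0,"wz":0,"hand":0.3}], "grip_force": 15}}

```text
time: 5.1
tool_pos: [0.6133, 0.1972, 0.0149]
tool_rot: [3.14, -0.0, 1.654]
contact_force: [-0.8, 0.7, -1.1]
opening: 0.0533
```

```bash
python3 -c "
from h import *
go(.6125,.1973,.0118,94.75)"
```

```text
t 5.10 pos [0.6133 0.1972 0.0149] rpy [179.92  -0.    94.79] open 0.0533 F [-0.8  0.7 -1.1] -> d x 0.0002 y -0.0008 z 0.0031 wz 0.04
```

>>> {"fn": "move_arm", "kwargs": {"deltas": [{"x":0,"y":0,"z":0.002,"wx":0,"wy":0,"wz":0,"hand":0.3},{"x":0,"y":0,"z":0.003,"wx":0,"wy":0,"wz":0,"hand":0.3},{"x":0,"y":0,"z":0.003,"wx":0,"wy":0,"wz":0,"hand":0.68},{"x":0,"y":0,"z":0.003,"wx":0,"wy":0,"wz":0,"hand":0.68},{"x":0,"y":0,"z":0.003,"wx":0,"wy":0,"wz":0,"hand":0.68},{"x":0,"y":0,"z":-0.02,"wx":0,"wy":0,"wz":0,"hand":0.68},{"x":0,"y":0,"z":-0.06,"wx":0,"wy":0,"wz":0,"hand":1},{"x":0,"y":0,"z":-0.1,"wx":0,"wy":0,"wz":0,"hand":1}], "grip_force": 15}}

```text
time: 6.1
tool_pos: [0.6126, 0.1971, 0.115]
tool_rot: [-3.141, 0.0, 1.654]
contact_force: [-0.6, 0.6, -0.8]
opening: 0.0779
```

```bash
python3 -c "
from h import *
go(.4005,.288,.1,94.75)"
```

```text
t 6.10 pos [0.6126 0.1971 0.115 ] rpy [-1.7996e+02  1.0000e-02  9.4790e+01] open 0.0779 F [-0.6  0.6 -0.8] -> d x 0.1084 y -0.2037 z 0.0150 wz 0.04
```

>>> {"fn": "move_arm", "kwargs": {"deltas": [{"x":0.02,"y":-0.035,"z":0,"wx":0,"wy":0,"wz":0,"hand":1},{"x":0.045,"y":-0.085,"z":0,"wx":0,"wy":0,"wz":0,"hand":1},{"x":0.072,"y":-0.135,"z":0,"wx":0,"wy":0,"wz":0,"hand":1},{"x":0.095,"y":-0.18,"z":0.005,"wx":0,"wy":0,"wz":0,"hand":1},{"x":0.108,"y":-0.204,"z":0.01,"wx":0,"wy":0,"wz":0,"hand":1},{"x":0.108,"y":-0.204,"z":0.015,"wx":0,"wy":0,"wz":0,"hand":1},{"x":0.108,"y":-0.204,"z":0.03,"wx":0,"wy":0,"wz":0,"hand":1},{"x":0.108,"y":-0.204,"z":0.03,"wx":0,"wy":0,"wz":0,"hand":1}], "grip_force": 15}}

```text
time: 7.1
tool_pos: [0.401, 0.2871, 0.0834]
tool_rot: [-3.14, 0.001, 1.654]
contact_force: [0.3, 0.3, -0.1]
opening: 0.0919
```

```bash
python3 -c "
from h import *
go(.4005,.288,.008,94.75)"
```

```text
t 7.10 pos [0.401  0.2871 0.0834] rpy [-1.7993e+02  4.0000e-02  9.4760e+01] open 0.0919 F [ 0.3  0.3 -0.1] -> d x 0.0009 y -0.0005 z 0.0754 wz 0.01
```

>>> {"fn": "move_arm", "kwargs": {"deltas": [{"x":0.001,"y":0,"z":0.04,"wx":0,"wy":0,"wz":0,"hand":1},{"x":0.001,"y":0,"z":0.065,"wx":0,"wy":0,"wz":0,"hand":1},{"x":0.001,"y":0,"z":0.075,"wx":0,"wy":0,"wz":0,"hand":1},{"x":0.001,"y":0,"z":0.076,"wx":0,"wy":0,"wz":0,"hand":0.3},{"x":0.001,"y":0,"z":0.076,"wx":0,"wy":0,"wz":0,"hand":0.3},{"x":0.001,"y":0,"z":0.076,"wx":0,"wy":0,"wz":0,"hand":0.3},{"x":0.001,"y":0,"z":0.076,"wx":0,"wy":0,"wz":0,"hand":0.3},{"x":0.001,"y":0,"z":0.076,"wx":0,"wy":0,"wz":0,"hand":0.3}], "grip_force": 15}}

```text
time: 8.1
tool_pos: [0.4006, 0.2888, 0.0087]
tool_rot: [3.141, -0.0, 1.655]
contact_force: [-0.8, -0.3, 4.3]
opening: 0.053
```

>>> {"fn": "move_arm", "kwargs": {"deltas": [{"x":0,"y":0,"z":0,"wx":0,"wy":0,"wz":0,"hand":0.3},{"x":0,"y":0,"z":0,"wx":0,"wy":0,"wz":0,"hand":0.3},{"x":0,"y":0,"z":-0.02,"wx":0,"wy":0,"wz":0,"hand":0.3},{"x":0,"y":0,"z":-0.06,"wx":0,"wy":0,"wz":0,"hand":0.3},{"x":0,"y":0,"z":-0.095,"wx":0,"wy":0,"wz":0,"hand":0.3},{"x":0,"y":0,"z":-0.11,"wx":0,"wy":0,"wz":0,"hand":0.3},{"x":0,"y":0,"z":-0.11,"wx":0,"wy":0,"wz":0,"hand":0.3}], "grip_force": 15}}

```text
time: 8.98
tool_pos: [0.4009, 0.2889, 0.1189]
tool_rot: [3.14, -0.001, 1.655]
contact_force: [0.3, 0.3, -2.3]
opening: 0.0532
```

```bash
python3 -c "
from h import *
go(.606,.277,.09,94.75)"
```

```text
t 8.97 pos [0.4009 0.2889 0.1189] rpy [ 1.7988e+02 -4.0000e-02  9.4800e+01] open 0.0532 F [ 0.3  0.3 -2.3] -> d x -0.0290 y 0.2034 z 0.0289 wz 0.05
```

>>> {"fn": "move_arm", "kwargs": {"deltas": [{"x":-0.004,"y":0.03,"z":0,"wx":0,"wy":0,"wz":0,"hand":0.3},{"x":-0.011,"y":0.075,"z":0,"wx":0,"wy":0,"wz":0,"hand":0.3},{"x":-0.018,"y":0.125,"z":0,"wx":0,"wy":0,"wz":0,"hand":0.3},{"x":-0.025,"y":0.17,"z":0,"wx":0,"wy":0,"wz":0,"hand":0.3},{"x":-0.029,"y":0.203,"z":0.01,"wx":0,"wy":0,"wz":0,"hand":0.3},{"x":-0.029,"y":0.203,"z":0.03,"wx":0,"wy":0,"wz":0,"hand":0.3},{"x":-0.029,"y":0.203,"z":0.05,"wx":0,"wy":0,"wz":0,"hand":0.3},{"x":-0.029,"y":0.203,"z":0.05,"wx":0,"wy":0,"wz":0,"hand":0.3}], "grip_force": 15}}

```text
time: 9.98
tool_pos: [0.6032, 0.276, 0.0645]
tool_rot: [-3.135, 0.002, 1.654]
contact_force: [0.4, 1.5, -1.7]
opening: 0.0532
```

```bash
python3 -c "
from h import *
go(.606,.277,.0127,94.75)"
```

```text
t 9.97 pos [0.6032 0.276  0.0645] rpy [-1.7963e+02  1.0000e-01  9.4790e+01] open 0.0532 F [ 0.4  1.5 -1.7] -> d x 0.0008 y 0.0029 z 0.0518 wz 0.04
```

>>> {"fn": "move_arm", "kwargs": {"deltas": [{"x":0,"y":0,"z":0,"wx":0,"wy":0,"wz":0,"hand":0.3},{"x":0,"y":0,"z":0.015,"wx":0,"wy":0,"wz":0,"hand":0.3},{"x":0,"y":0,"z":0.03,"wx":0,"wy":0,"wz":0,"hand":0.3},{"x":0,"y":0,"z":0.042,"wx":0,"wy":0,"wz":0,"hand":0.3},{"x":0,"y":0,"z":0.05,"wx":0,"wy":0,"wz":0,"hand":0.3},{"x":0,"y":0,"z":0.053,"wx":0,"wy":0,"wz":0,"hand":0.3},{"x":0,"y":0,"z":0.053,"wx":0,"wy":0,"wz":0,"hand":0.3},{"x":0,"y":0,"z":0.053,"wx":0,"wy":0,"wz":0,"hand":0.3}], "grip_force": 15}}

```text
time: 10.98
tool_pos: [0.6055, 0.2769, 0.0157]
tool_rot: [3.141, -0.0, 1.654]
contact_force: [-0.2, 1.2, -1.4]
opening: 0.0532
```

```bash
python3 -c "
from h import *
go(.606,.277,.0127,94.75)"
```

```text
t 10.97 pos [0.6055 0.2769 0.0157] rpy [ 1.7994e+02 -1.0000e-02  9.4790e+01] open 0.0532 F [-0.2  1.2 -1.4] -> d x 0.0001 y 0.0005 z 0.0030 wz 0.04
```

Lower 3 mm, release, raise; then go to the front lamp (lamp yaw 102 → tool yaw 102).

>>> {"fn": "move_arm", "kwargs": {"deltas": [{"x":0,"y":0,"z":0.002,"wx":0,"wy":0,"wz":0,"hand":0.3},{"x":0,"y":0,"z":0.003,"wx":0,"wy":0,"wz":0,"hand":0.3},{"x":0,"y":0,"z":0.003,"wx":0,"wy":0,"wz":0,"hand":0.68},{"x":0,"y":0,"z":0.003,"wx":0,"wy":0,"wz":0,"hand":0.68},{"x":0,"y":0,"z":0.003,"wx":0,"wy":0,"wz":0,"hand":0.68},{"x":0,"y":0,"z":-0.02,"wx":0,"wy":0,"wz":0,"hand":0.68},{"x":0,"y":0,"z":-0.06,"wx":0,"wy":0,"wz":0,"hand":1},{"x":0,"y":0,"z":-0.1,"wx":0,"wy":0,"wz":0,"hand":1}], "grip_force": 15}}

```text
time: 11.98
tool_pos: [0.6049, 0.2767, 0.116]
tool_rot: [-3.141, 0.0, 1.654]
contact_force: [0.0, 0.0, 0.3]
opening: 0.0774
```

```bash
python3 -c "
from h import *
go(.45,.0,.12,102); go(.365,-.263,.1,102)"
```

```text
t 11.97 pos [0.6049 0.2767 0.116 ] rpy [-1.7996e+02  1.0000e-02  9.4790e+01] open 0.0774 F [0.  0.  0.3] -> d x -0.2627 y -0.1775 z -0.0040 wz -7.21
t 11.97 pos [0.6049 0.2767 0.116 ] rpy [-1.7996e+02  1.0000e-02  9.4790e+01] open 0.0774 F [0.  0.  0.3] -> d x -0.5177 y -0.2842 z 0.0160 wz -7.21
```

>>> {"fn": "move_arm", "kwargs": {"deltas": [{"x":-0.025,"y":-0.016,"z":0,"wx":0,"wy":0,"wz":-1,"hand":1},{"x":-0.075,"y":-0.048,"z":0,"wx":0,"wy":0,"wz":-2,"hand":1},{"x":-0.125,"y":-0.08,"z":0,"wx":0,"wy":0,"wz":-3,"hand":1},{"x":-0.175,"y":-0.11,"z":0,"wx":0,"wy":0,"wz":-4,"hand":1},{"x":-0.225,"y":-0.14,"z":0,"wx":0,"wy":0,"wz":-5,"hand":1},{"x":-0.275,"y":-0.17,"z":0,"wx":0,"wy":0,"wz":-6,"hand":1},{"x":-0.325,"y":-0.2,"z":0,"wx":0,"wy":0,"wz":-7.2,"hand":1},{"x":-0.37,"y":-0.225,"z":0,"wx":0,"wy":0,"wz":-7.2,"hand":1}], "grip_force": 15}}

```text
time: 12.98
tool_pos: [0.4109, -0.1124, 0.1155]
tool_rot: [3.141, 0.001, 1.78]
contact_force: [0.2, -0.0, -0.1]
opening: 0.0919
```

```bash
python3 -c "
from h import *
t=viewer.read_camera('top')[150:300,180:460,::-1]; s=viewer.read_camera('scene')[150:300,300:500,::-1]
cv2.imwrite('pics/a_t.png',cv2.resize(t,None,fx=2.8,fy=2.8,interpolation=cv2.INTER_CUBIC)); cv2.imwrite('pics/a_s.png',cv2.resize(s,None,fx=4,fy=4,interpolation=cv2.INTER_CUBIC))
go(.365,-.263,.08,102)"
```

```text
t 13.07 pos [ 0.4104 -0.1144  0.1155] rpy [-1.7999e+02  7.0000e-02  1.0170e+02] open 0.0919 F [ 0.7 -0.3 -0.2] -> d x -0.1363 y -0.0746 z 0.0355 wz -0.30
```

View pics/a_s.png

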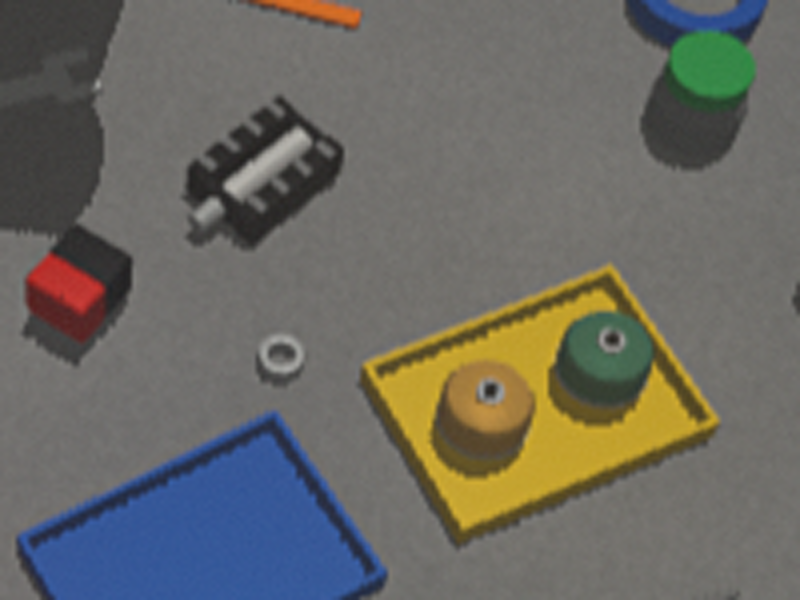

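Both bells stand upright in the yellow tray, with the brass bell at crop pixel (487,415), the green at (605,360), and clear floor around each. Next is the front lamp.

>>> {"fn": "move_arm", "kwargs": {"deltas": [{"x":-0.045,"y":-0.025,"z":0.005,"wx":0,"wy":0,"wz":-0.3,"hand":1},{"x":-0.09,"y":-0.05,"z":0.01,"wx":0,"wy":0,"wz":-0.3,"hand":1},{"x":-0.12,"y":-0.066,"z":0.02,"wx":0,"wy":0,"wz":-0.3,"hand":1},{"x":-0.136,"y":-0.0745,"z":0.035,"wx":0,"wy":0,"wz":-0.3,"hand":1},{"x":-0.136,"y":-0.0745,"z":0.035,"wx":0,"wy":0,"wz":-0.3,"hand":1},{"x":-0.136,"y":-0.0745,"z":0.035,"wx":0,"wy":0,"wz":-0.3,"hand":1}], "grip_force": 15}}

```text
time: 13.82
tool_pos: [0.3675, -0.2581, 0.0802]
tool_rot: [-3.141, -0.001, 1.786]
contact_force: [-0.5, 0.2, 0.6]
opening: 0.0917
```

```bash
python3 -c "
from h import *
go(.365,-.263,.012,102)"
```

```text
t 13.82 pos [ 0.3675 -0.2581  0.0802] rpy [-1.7999e+02 -5.0000e-02  1.0234e+02] open 0.0917 F [-0.5  0.2  0.6] -> d x -0.0043 y -0.0035 z 0.0682 wz 0.34
```

>>> {"fn": "move_arm", "kwargs": {"deltas": [{"x":-0.004,"y":-0.003,"z":0.02,"wx":0,"wy":0,"wz":0.3,"hand":1},{"x":-0.004,"y":-0.003,"z":0.05,"wx":0,"wy":0,"wz":0.3,"hand":1},{"x":-0.004,"y":-0.003,"z":0.065,"wx":0,"wy":0,"wz":0.3,"hand":1},{"x":-0.004,"y":-0.003,"z":0.068,"wx":0,"wy":0,"wz":0.3,"hand":0.3},{"x":-0.004,"y":-0.003,"z":0.068,"wx":0,"wy":0,"wz":0.3,"hand":0.3},{"x":-0.004,"y":-0.003,"z":0.068,"wx":0,"wy":0,"wz":0.3,"hand":0.3},{"x":-0.004,"y":-0.003,"z":0.068,"wx":0,"wy":0,"wz":0.3,"hand":0.3},{"x":-0.004,"y":-0.003,"z":0.068,"wx":0,"wy":0,"wz":0.3,"hand":0.3}], "grip_force": 15}}

```text
time: 14.82
tool_pos: [0.3652, -0.264, 0.0125]
tool_rot: [3.141, 0.001, 1.78]
contact_force: [0.3, -0.8, 0.5]
opening: 0.0462
```

>>> {"fn": "move_arm", "kwargs": {"deltas": [{"x":0,"y":0,"z":0,"wx":0,"wy":0,"wz":0,"hand":0.3},{"x":0,"y":0,"z":0,"wx":0,"wy":0,"wz":0,"hand":0.3},{"x":0,"y":0,"z":0,"wx":0,"wy":0,"wz":0,"hand":0.3},{"x":0,"y":0,"z":0,"wx":0,"wy":0,"wz":0,"hand":0.3}], "grip_force": 20}}

```text
time: 15.32
tool_pos: [0.3651, -0.2639, 0.0124]
tool_rot: [3.142, 0.0, 1.78]
contact_force: [-0.8, -0.5, 4.6]
opening: 0.0398
```

```bash
python3 -c "
from h import *
print(w(.6156,-.2533,1.4,(0,-.04)),w(.6156,-.2533,1.4,(0,.04)))
go(.365,-.263,.012,102)"
```

```text
[ 0.61657729 -0.29328806] [ 0.61462271 -0.21331194]
t 15.32 pos [ 0.3651 -0.2639  0.0124] rpy [1.8000e+02 1.0000e-02 1.0199e+02] open 0.0398 F [-0.8 -0.5  4.6] -> d x 0.0009 y 0.0001 z 0.0004 wz -0.01
```

>>> {"fn": "move_arm", "kwargs": {"deltas": [{"x":0,"y":0,"z":-0.02,"wx":0,"wy":0,"wz":0,"hand":0.3},{"x":0,"y":0,"z":-0.06,"wx":0,"wy":0,"wz":0,"hand":0.3},{"x":0,"y":0,"z":-0.095,"wx":0,"wy":0,"wz":0,"hand":0.3},{"x":0,"y":0,"z":-0.11,"wx":0,"wy":0,"wz":0,"hand":0.3},{"x":0,"y":0,"z":-0.11,"wx":0,"wy":0,"wz":0,"hand":0.3}], "grip_force": 20}}

```text
time: 15.95
tool_pos: [0.3656, -0.2642, 0.1228]
tool_rot: [3.14, 0.002, 1.78]
contact_force: [-0.2, 0.6, -0.7]
opening: 0.0399
```

```bash
python3 -c "
from h import *
go(.6166,-.2933,.08,91.4)"
```

```text
t 15.95 pos [ 0.3656 -0.2642  0.1228] rpy [1.7993e+02 1.1000e-01 1.0199e+02] open 0.0399 F [-0.2  0.6 -0.7] -> d x -0.0806 y 0.2395 z 0.0428 wz 10.59
```

>>> {"fn": "move_arm", "kwargs": {"deltas": [{"x":-0.012,"y":0.035,"z":0,"wx":0,"wy":0,"wz":2,"hand":0.3},{"x":-0.028,"y":0.083,"z":0,"wx":0,"wy":0,"wz":4,"hand":0.3},{"x":-0.044,"y":0.13,"z":0,"wx":0,"wy":0,"wz":6,"hand":0.3},{"x":-0.06,"y":0.178,"z":0,"wx":0,"wy":0,"wz":8,"hand":0.3},{"x":-0.073,"y":0.217,"z":0.01,"wx":0,"wy":0,"wz":9.5,"hand":0.3},{"x":-0.0805,"y":0.2395,"z":0.03,"wx":0,"wy":0,"wz":10.6,"hand":0.3},{"x":-0.0805,"y":0.2395,"z":0.045,"wx":0,"wy":0,"wz":10.6,"hand":0.3},{"x":-0.0805,"y":0.2395,"z":0.045,"wx":0,"wy":0,"wz":10.6,"hand":0.3}], "grip_force": 20}}

```text
time: 16.95
tool_pos: [0.614, -0.2919, 0.0742]
tool_rot: [-3.136, -0.003, 1.595]
contact_force: [0.3, 0.8, -2.0]
opening: 0.0399
```

>>> {"fn": "move_arm", "kwargs": {"deltas": [{"x":0,"y":0,"z":0,"wx":0,"wy":0,"wz":0,"hand":0.3},{"x":0,"y":0,"z":0.015,"wx":0,"wy":0,"wz":0,"hand":0.3},{"x":0,"y":0,"z":0.03,"wx":0,"wy":0,"wz":0,"hand":0.3},{"x":0,"y":0,"z":0.043,"wx":0,"wy":0,"wz":0,"hand":0.3},{"x":0,"y":0,"z":0.053,"wx":0,"wy":0,"wz":0,"hand":0.3},{"x":0,"y":0,"z":0.057,"wx":0,"wy":0,"wz":0,"hand":0.3},{"x":0,"y":0,"z":0.057,"wx":0,"wy":0,"wz":0,"hand":0.3},{"x":0,"y":0,"z":0.057,"wx":0,"wy":0,"wz":0,"hand":0.3}], "grip_force": 20}}

```text
time: 17.95
tool_pos: [0.6165, -0.293, 0.0208]
tool_rot: [3.141, 0.001, 1.595]
contact_force: [0.4, -0.2, -1.4]
opening: 0.0398
```

```bash
python3 -c "
from h import *
go(.6166,-.2933,.0164,91.4)"
```

```text
t 17.95 pos [ 0.6165 -0.293   0.0208] rpy [1.7995e+02 4.0000e-02 9.1400e+01] open 0.0398 F [ 0.4 -0.2 -1.4] -> d x -0.0003 y 0.0001 z 0.0044 wz -0.00
```

>>> {"fn": "move_arm", "kwargs": {"deltas": [{"x":0,"y":0,"z":0.002,"wx":0,"wy":0,"wz":0,"hand":0.3},{"x":0,"y":0,"z":0.0042,"wx":0,"wy":0,"wz":0,"hand":0.3},{"x":0,"y":0,"z":0.0042,"wx":0,"wy":0,"wz":0,"hand":0.6},{"x":0,"y":0,"z":0.0042,"wx":0,"wy":0,"wz":0,"hand":0.6},{"x":0,"y":0,"z":0.0042,"wx":0,"wy":0,"wz":0,"hand":0.6},{"x":0,"y":0,"z":-0.02,"wx":0,"wy":0,"wz":0,"hand":0.6},{"x":0,"y":0,"z":-0.06,"wx":0,"wy":0,"wz":0,"hand":1},{"x":0,"y":0,"z":-0.1,"wx":0,"wy":0,"wz":0,"hand":1}], "grip_force": 15}}

```text
time: 18.95
tool_pos: [0.6159, -0.2927, 0.1211]
tool_rot: [-3.141, -0.0, 1.595]
contact_force: [0.1, -0.2, 0.1]
opening: 0.0707
```

```bash
python3 -c "
from h import *
go(.4545,.0045,.08,125)"
```

```text
t 18.95 pos [ 0.6159 -0.2927  0.1211] rpy [-1.7997e+02 -2.0000e-02  9.1390e+01] open 0.0707 F [ 0.1 -0.2  0.1] -> d x 0.3010 y -0.1542 z 0.0411 wz -33.61
```

>>> {"fn": "move_arm", "kwargs": {"deltas": [{"x":0.035,"y":-0.018,"z":0,"wx":0,"wy":0,"wz":-4,"hand":1},{"x":0.08,"y":-0.041,"z":0,"wx":0,"wy":0,"wz":-9,"hand":1},{"x":0.125,"y":-0.064,"z":0,"wx":0,"wy":0,"wz":-14,"hand":1},{"x":0.17,"y":-0.087,"z":0,"wx":0,"wy":0,"wz":-19,"hand":1},{"x":0.215,"y":-0.11,"z":0,"wx":0,"wy":0,"wz":-24,"hand":1},{"x":0.26,"y":-0.133,"z":0.01,"wx":0,"wy":0,"wz":-29,"hand":1},{"x":0.29,"y":-0.148,"z":0.025,"wx":0,"wy":0,"wz":-33.6,"hand":1},{"x":0.301,"y":-0.154,"z":0.04,"wx":0,"wy":0,"wz":-33.6,"hand":1}], "grip_force": 15}}

```text
time: 19.95
tool_pos: [0.4539, 0.006, 0.0802]
tool_rot: [3.141, 0.0, 2.184]
contact_force: [0.0, 0.1, 0.3]
opening: 0.0919
```

>>> {"fn": "move_arm", "kwargs": {"deltas": [{"x":0,"y":0,"z":0,"wx":0,"wy":0,"wz":0,"hand":1},{"x":0,"y":0,"z":0,"wx":0,"wy":0,"wz":0,"hand":1}]}}

```text
time: 20.2
tool_pos: [0.4558, 0.0038, 0.0808]
tool_rot: [3.141, 0.001, 2.181]
contact_force: [0.6, 0.9, 0.2]
opening: 0.0918
```

```bash
python3 -c "
from h import *
go(.4545,.0045,.012,125)"
```

```text
t 20.20 pos [0.4558 0.0038 0.0808] rpy [1.7995e+02 7.0000e-02 1.2498e+02] open 0.0918 F [0.6 0.9 0.2] -> d x 0.0013 y -0.0007 z 0.0688 wz -0.02
```

>>> {"fn": "move_arm", "kwargs": {"deltas": [{"x":0.001,"y":0,"z":0.02,"wx":0,"wy":0,"wz":0,"hand":1},{"x":0.001,"y":0,"z":0.05,"wx":0,"wy":0,"wz":0,"hand":1},{"x":0.001,"y":0,"z":0.065,"wx":0,"wy":0,"wz":0,"hand":1},{"x":0.001,"y":0,"z":0.068,"wx":0,"wy":0,"wz":0,"hand":0.3},{"x":0.001,"y":0,"z":0.068,"wx":0,"wy":0,"wz":0,"hand":0.3},{"x":0.001,"y":0,"z":0.068,"wx":0,"wy":0,"wz":0,"hand":0.3},{"x":0.001,"y":0,"z":0.068,"wx":0,"wy":0,"wz":0,"hand":0.3},{"x":0.001,"y":0,"z":0.068,"wx":0,"wy":0,"wz":0,"hand":0.3}], "grip_force": 15}}

```text
time: 21.2
tool_pos: [0.4545, 0.0052, 0.0125]
tool_rot: [3.141, 0.001, 2.182]
contact_force: [0.7, -0.4, -0.3]
opening: 0.0465
```

>>> {"fn": "move_arm", "kwargs": {"deltas": [{"x":0,"y":0,"z":0,"wx":0,"wy":0,"wz":0,"hand":0.3},{"x":0,"y":0,"z":0,"wx":0,"wy":0,"wz":0,"hand":0.3},{"x":0,"y":0,"z":0,"wx":0,"wy":0,"wz":0,"hand":0.3}], "grip_force": 20}}

```text
time: 21.58
tool_pos: [0.4545, 0.0052, 0.0125]
tool_rot: [3.141, 0.0, 2.182]
contact_force: [-1.4, -0.7, 5.9]
opening: 0.0441
```

>>> {"fn": "move_arm", "kwargs": {"deltas": [{"x":0,"y":0,"z":-0.02,"wx":0,"wy":0,"wz":0,"hand":0.3},{"x":0,"y":0,"z":-0.06,"wx":0,"wy":0,"wz":0,"hand":0.3},{"x":0,"y":0,"z":-0.095,"wx":0,"wy":0,"wz":0,"hand":0.3},{"x":0,"y":0,"z":-0.11,"wx":0,"wy":0,"wz":0,"hand":0.3},{"x":0,"y":0,"z":-0.11,"wx":0,"wy":0,"wz":0,"hand":0.3}], "grip_force": 20}}

```text
time: 22.2
tool_pos: [0.4548, 0.0051, 0.1228]
tool_rot: [3.14, 0.002, 2.182]
contact_force: [0.1, -0.6, -1.1]
opening: 0.0439
```

```bash
python3 -c "
from h import *
go(.6146,-.2133,.08,91.4)"
```

```text
t 22.20 pos [0.4548 0.0051 0.1228] rpy [1.7992e+02 9.0000e-02 1.2500e+02] open 0.0439 F [ 0.1 -0.6 -1.1] -> d x -0.2706 y 0.0057 z 0.0428 wz 33.60
```

>>> {"fn": "move_arm", "kwargs": {"deltas": [{"x":-0.035,"y":0.001,"z":0,"wx":0,"wy":0,"wz":4,"hand":0.3},{"x":-0.082,"y":0.002,"z":0,"wx":0,"wy":0,"wz":10,"hand":0.3},{"x":-0.13,"y":0.003,"z":0,"wx":0,"wy":0,"wz":16,"hand":0.3},{"x":-0.178,"y":0.004,"z":0,"wx":0,"wy":0,"wz":22,"hand":0.3},{"x":-0.225,"y":0.005,"z":0,"wx":0,"wy":0,"wz":28,"hand":0.3},{"x":-0.258,"y":0.0055,"z":0.015,"wx":0,"wy":0,"wz":33.6,"hand":0.3},{"x":-0.2705,"y":0.0055,"z":0.03,"wx":0,"wy":0,"wz":33.6,"hand":0.3},{"x":-0.2705,"y":0.0055,"z":0.045,"wx":0,"wy":0,"wz":33.6,"hand":0.3}], "grip_force": 20}}

```text
time: 23.2
tool_pos: [0.613, -0.213, 0.0748]
tool_rot: [-3.139, -0.001, 1.596]
contact_force: [0.9, 0.7, 0.2]
opening: 0.0437
```

>>> {"fn": "move_arm", "kwargs": {"deltas": [{"x":0,"y":0,"z":0,"wx":0,"wy":0,"wz":0,"hand":0.3},{"x":0,"y":0,"z":0.015,"wx":0,"wy":0,"wz":0,"hand":0.3},{"x":0,"y":0,"z":0.03,"wx":0,"wy":0,"wz":0,"hand":0.3},{"x":0,"y":0,"z":0.043,"wx":0,"wy":0,"wz":0,"hand":0.3},{"x":0,"y":0,"z":0.053,"wx":0,"wy":0,"wz":0,"hand":0.3},{"x":0,"y":0,"z":0.057,"wx":0,"wy":0,"wz":0,"hand":0.3},{"x":0,"y":0,"z":0.057,"wx":0,"wy":0,"wz":0,"hand":0.3},{"x":0,"y":0,"z":0.057,"wx":0,"wy":0,"wz":0,"hand":0.3}], "grip_force": 20}}

```text
time: 24.2
tool_pos: [0.6143, -0.2135, 0.0207]
tool_rot: [3.141, 0.001, 1.595]
contact_force: [-0.6, -0.0, -1.1]
opening: 0.0437
```

```bash
python3 -c "
from h import *
go(.6146,-.2133,.0165,91.4)"
```

```text
t 24.20 pos [ 0.6143 -0.2135  0.0207] rpy [1.7995e+02 3.0000e-02 9.1390e+01] open 0.0437 F [-0.6 -0.  -1.1] -> d x 0.0002 y 0.0003 z 0.0042 wz -0.01
```

>>> {"fn": "move_arm", "kwargs": {"deltas": [{"x":0,"y":0,"z":0.002,"wx":0,"wy":0,"wz":0,"hand":0.3},{"x":0,"y":0,"z":0.0041,"wx":0,"wy":0,"wz":0,"hand":0.3},{"x":0,"y":0,"z":0.0041,"wx":0,"wy":0,"wz":0,"hand":0.62},{"x":0,"y":0,"z":0.0041,"wx":0,"wy":0,"wz":0,"hand":0.62},{"x":0,"y":0,"z":0.0041,"wx":0,"wy":0,"wz":0,"hand":0.62},{"x":0,"y":0,"z":-0.02,"wx":0,"wy":0,"wz":0,"hand":0.62},{"x":0,"y":0,"z":-0.06,"wx":0,"wy":0,"wz":0,"hand":1},{"x":0,"y":0,"z":-0.1,"wx":0,"wy":0,"wz":0,"hand":1}], "grip_force": 15}}

```text
time: 25.2
tool_pos: [0.6137, -0.2132, 0.1211]
tool_rot: [-3.141, -0.0, 1.595]
contact_force: [-0.1, 0.1, -0.1]
opening: 0.0725
```

```bash
python3 -c "
from h import *
go(.4025,.1415,.08,113)"
```

```text
t 25.20 pos [ 0.6137 -0.2132  0.1211] rpy [-1.7997e+02 -1.0000e-02  9.1390e+01] open 0.0725 F [-0.1  0.1 -0.1] -> d x 0.3597 y -0.2026 z 0.0411 wz -21.61
```

>>> {"fn": "move_arm", "kwargs": {"deltas": [{"x":0.036,"y":-0.02,"z":0,"wx":0,"wy":0,"wz":-3,"hand":1},{"x":0.085,"y":-0.048,"z":0,"wx":0,"wy":0,"wz":-6,"hand":1},{"x":0.134,"y":-0.075,"z":0,"wx":0,"wy":0,"wz":-9,"hand":1},{"x":0.183,"y":-0.103,"z":0,"wx":0,"wy":0,"wz":-12,"hand":1},{"x":0.232,"y":-0.131,"z":0,"wx":0,"wy":0,"wz":-15,"hand":1},{"x":0.281,"y":-0.158,"z":0,"wx":0,"wy":0,"wz":-18,"hand":1},{"x":0.33,"y":-0.186,"z":0.01,"wx":0,"wy":0,"wz":-21.6,"hand":1},{"x":0.3597,"y":-0.2026,"z":0.025,"wx":0,"wy":0,"wz":-21.6,"hand":1}], "grip_force": 15}}

```text
time: 26.2
tool_pos: [0.4015, 0.1432, 0.0955]
tool_rot: [3.14, 0.0, 1.974]
contact_force: [0.7, 0.3, -0.3]
opening: 0.0919
```

>>> {"fn": "move_arm", "kwargs": {"deltas": [{"x":0,"y":0,"z":0.015,"wx":0,"wy":0,"wz":0,"hand":1},{"x":0,"y":0,"z":0.015,"wx":0,"wy":0,"wz":0,"hand":1},{"x":0,"y":0,"z":0.015,"wx":0,"wy":0,"wz":0,"hand":1}]}}

```text
time: 26.58
tool_pos: [0.4032, 0.1412, 0.0807]
tool_rot: [3.141, 0.0, 1.972]
contact_force: [-0.0, -0.4, -0.5]
opening: 0.0917
```

```bash
python3 -c "
from h import *
go(.4025,.1415,.008,113)
c=w(.6411,.0123,9.5,(0,.01)); print(c)"
```

```text
t 26.57 pos [0.4032 0.1412 0.0807] rpy [1.7996e+02 2.0000e-02 1.1297e+02] open 0.0917 F [-0.  -0.4 -0.5] -> d x 0.0005 y -0.0005 z 0.0727 wz -0.03
[0.63944952 0.02216286]
```

>>> {"fn": "move_arm", "kwargs": {"deltas": [{"x":0,"y":0,"z":0.025,"wx":0,"wy":0,"wz":0,"hand":1},{"x":0,"y":0,"z":0.055,"wx":0,"wy":0,"wz":0,"hand":1},{"x":0,"y":0,"z":0.069,"wx":0,"wy":0,"wz":0,"hand":1},{"x":0,"y":0,"z":0.072,"wx":0,"wy":0,"wz":0,"hand":0.4},{"x":0,"y":0,"z":0.072,"wx":0,"wy":0,"wz":0,"hand":0.4},{"x":0,"y":0,"z":0.072,"wx":0,"wy":0,"wz":0,"hand":0.4},{"x":0,"y":0,"z":0.072,"wx":0,"wy":0,"wz":0,"hand":0.4},{"x":0,"y":0,"z":0.072,"wx":0,"wy":0,"wz":0,"hand":0.4}], "grip_force": 20}}

```text
time: 27.58
tool_pos: [0.4034, 0.1415, 0.0088]
tool_rot: [3.14, 0.001, 1.972]
contact_force: [1.1, -0.1, 7.4]
opening: 0.0581
```

>>> {"fn": "move_arm", "kwargs": {"deltas": [{"x":0,"y":0,"z":0,"wx":0,"wy":0,"wz":0,"hand":0.4},{"x":0,"y":0,"z":0,"wx":0,"wy":0,"wz":0,"hand":0.4},{"x":0,"y":0,"z":-0.02,"wx":0,"wy":0,"wz":0,"hand":0.4},{"x":0,"y":0,"z":-0.05,"wx":0,"wy":0,"wz":0,"hand":0.4},{"x":0,"y":0,"z":-0.08,"wx":0,"wy":0,"wz":0,"hand":0.4},{"x":0,"y":0,"z":-0.09,"wx":0,"wy":0,"wz":0,"hand":0.4},{"x":0,"y":0,"z":-0.09,"wx":0,"wy":0,"wz":0,"hand":0.4}], "grip_force": 25}}

```text
time: 28.45
tool_pos: [0.4025, 0.1414, 0.0981]
tool_rot: [3.141, 0.0, 1.972]
contact_force: [-1.0, 0.1, -2.7]
opening: 0.0578
```

```bash
python3 -c "
from h import *
s=viewer.read_camera('scene')[120:320,250:500,::-1]
cv2.imwrite('pics/p_s.png',cv2.resize(s,None,fx=3,fy=3,interpolation=cv2.INTER_CUBIC))
go(.6394,.0222,.07,99.5)"
```

```text
t 28.50 pos [0.4021 0.1413 0.0975] rpy [-1.7994e+02 -1.0000e-02  1.1300e+02] open 0.0578 F [ 0.1  0.8 -2.5] -> d x -0.2024 y 0.1719 z 0.0275 wz 13.50
```

View pics/p_s.png

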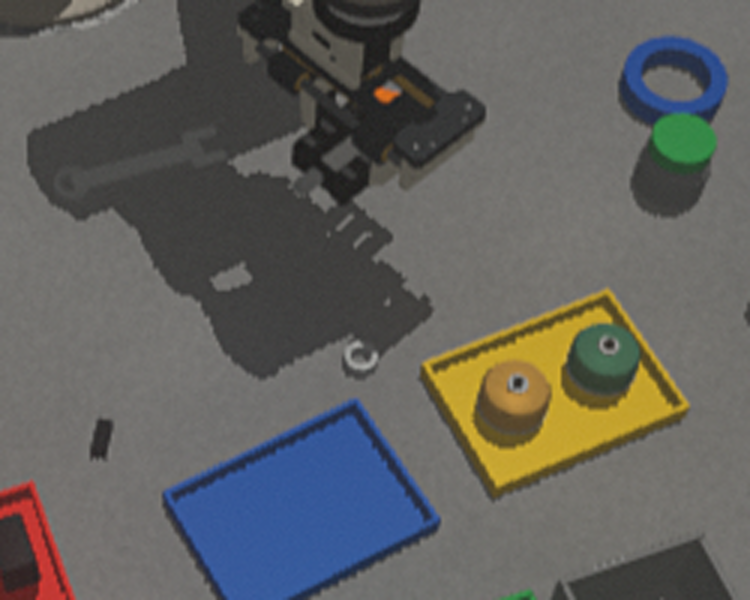

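The pedal hangs level in the gripper at about crop pixel (335,165). Next I'll carry it to the blue tray.

>>> {"fn": "move_arm", "kwargs": {"deltas": [{"x":-0.024,"y":0.02,"z":0,"wx":0,"wy":0,"wz":2,"hand":0.4},{"x":-0.058,"y":0.049,"z":0,"wx":0,"wy":0,"wz":4,"hand":0.4},{"x":-0.095,"y":0.081,"z":0,"wx":0,"wy":0,"wz":6.5,"hand":0.4},{"x":-0.132,"y":0.112,"z":0,"wx":0,"wy":0,"wz":9,"hand":0.4},{"x":-0.168,"y":0.143,"z":0,"wx":0,"wy":0,"wz":11.5,"hand":0.4},{"x":-0.192,"y":0.163,"z":0.005,"wx":0,"wy":0,"wz":13.5,"hand":0.4},{"x":-0.2024,"y":0.1719,"z":0.015,"wx":0,"wy":0,"wz":13.5,"hand":0.4},{"x":-0.2024,"y":0.1719,"z":0.025,"wx":0,"wy":0,"wz":13.5,"hand":0.4}], "grip_force": 25}}

```text
time: 29.5
tool_pos: [0.639, 0.0222, 0.0708]
tool_rot: [-3.139, -0.001, 1.737]
contact_force: [0.5, 0.3, -2.0]
opening: 0.058
```

>>> {"fn": "move_arm", "kwargs": {"deltas": [{"x":0,"y":0,"z":0,"wx":0,"wy":0,"wz":0,"hand":0.4},{"x":0,"y":0,"z":0,"wx":0,"wy":0,"wz":0,"hand":0.4},{"x":0,"y":0,"z":0.02,"wx":0,"wy":0,"wz":0,"hand":0.4},{"x":0,"y":0,"z":0.04,"wx":0,"wy":0,"wz":0,"hand":0.4},{"x":0,"y":0,"z":0.05,"wx":0,"wy":0,"wz":0,"hand":0.4},{"x":0,"y":0,"z":0.05,"wx":0,"wy":0,"wz":0,"hand":0.4},{"x":0,"y":0,"z":0.05,"wx":0,"wy":0,"wz":0,"hand":0.4}], "grip_force": 25}}

```text
time: 30.38
tool_pos: [0.6405, 0.0223, 0.0242]
tool_rot: [3.14, 0.0, 1.737]
contact_force: [0.1, -0.3, -2.9]
opening: 0.0576
```

```bash
python3 -c "
from h import *
go(.6394,.0222,.0128,99.5)"
```

```text
t 30.38 pos [0.6405 0.0223 0.0242] rpy [1.7991e+02 3.0000e-02 9.9500e+01] open 0.0576 F [ 0.1 -0.3 -2.9] -> d x 0.0001 y -0.0011 z 0.0114 wz 0.00
```

>>> {"fn": "move_arm", "kwargs": {"deltas": [{"x":0,"y":-0.001,"z":0.004,"wx":0,"wy":0,"wz":0,"hand":0.4},{"x":0,"y":-0.001,"z":0.008,"wx":0,"wy":0,"wz":0,"hand":0.4},{"x":0,"y":-0.001,"z":0.0108,"wx":0,"wy":0,"wz":0,"hand":0.4},{"x":0,"y":-0.001,"z":0.0108,"wx":0,"wy":0,"wz":0,"hand":0.4}], "grip_force": 25}}

```text
time: 30.88
tool_pos: [0.6389, 0.0221, 0.0129]
tool_rot: [-3.142, 0.0, 1.737]
contact_force: [-2.9, -0.2, 3.6]
opening: 0.0577
```

>>> {"fn": "move_arm", "kwargs": {"deltas": [{"x":0,"y":0,"z":0.0005,"wx":0,"wy":0,"wz":0,"hand":0.4},{"x":0,"y":0,"z":0.0005,"wx":0,"wy":0,"wz":0,"hand":0.7},{"x":0,"y":0,"z":0.0005,"wx":0,"wy":0,"wz":0,"hand":0.7},{"x":0,"y":0,"z":0.0005,"wx":0,"wy":0,"wz":0,"hand":0.7},{"x":0,"y":0,"z":-0.02,"wx":0,"wy":0,"wz":0,"hand":0.7},{"x":0,"y":0,"z":-0.06,"wx":0,"wy":0,"wz":0,"hand":0.8},{"x":0,"y":0,"z":-0.12,"wx":0,"wy":0,"wz":0,"hand":1},{"x":0,"y":0,"z":-0.16,"wx":0,"wy":0,"wz":0,"hand":1}], "grip_force": 15}}

```text
time: 31.88
tool_pos: [0.6397, 0.0221, 0.1753]
tool_rot: [3.139, 0.001, 1.737]
contact_force: [0.2, 0.1, -0.3]
opening: 0.0883
```

```bash
python3 -c "
from h import *
go(.4,.05,.2,99.5)"
```

```text
t 31.88 pos [0.6397 0.0221 0.1753] rpy [1.7983e+02 5.0000e-02 9.9500e+01] open 0.0883 F [ 0.2  0.1 -0.3] -> d x 0.0671 y -0.2318 z -0.0247 wz -0.00
```

Back away to clear the view and check.

>>> {"fn": "move_arm", "kwargs": {"deltas": [{"x":0.012,"y":-0.04,"z":-0.01,"wx":0,"wy":0,"wz":0,"hand":1},{"x":0.024,"y":-0.09,"z":-0.02,"wx":0,"wy":0,"wz":0,"hand":1},{"x":0.036,"y":-0.14,"z":-0.025,"wx":0,"wy":0,"wz":0,"hand":1},{"x":0.05,"y":-0.185,"z":-0.025,"wx":0,"wy":0,"wz":0,"hand":1},{"x":0.06,"y":-0.215,"z":-0.025,"wx":0,"wy":0,"wz":0,"hand":1},{"x":0.067,"y":-0.23,"z":-0.025,"wx":0,"wy":0,"wz":0,"hand":1},{"x":0.067,"y":-0.23,"z":-0.025,"wx":0,"wy":0,"wz":0,"hand":1},{"x":0.067,"y":-0.23,"z":-0.025,"wx":0,"wy":0,"wz":0,"hand":1}]}}

```text
time: 32.88
tool_pos: [0.4024, 0.0501, 0.1976]
tool_rot: [3.14, 0.0, 1.736]
contact_force: [0.3, -0.4, 0.3]
opening: 0.0918
```

```bash
python3 -c "
from h import *
s=viewer.read_camera('scene')[190:380,100:500,::-1]; t=viewer.read_camera('top')[150:270,180:500,::-1]
cv2.imwrite('pics/f_s.png',cv2.resize(s,None,fx=2,fy=2,interpolation=cv2.INTER_CUBIC))
cv2.imwrite('pics/f_t.png',cv2.resize(t,None,fx=2.5,fy=2.5,interpolation=cv2.INTER_CUBIC))"
```

```text
(no output)
```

View pics/f_s.png

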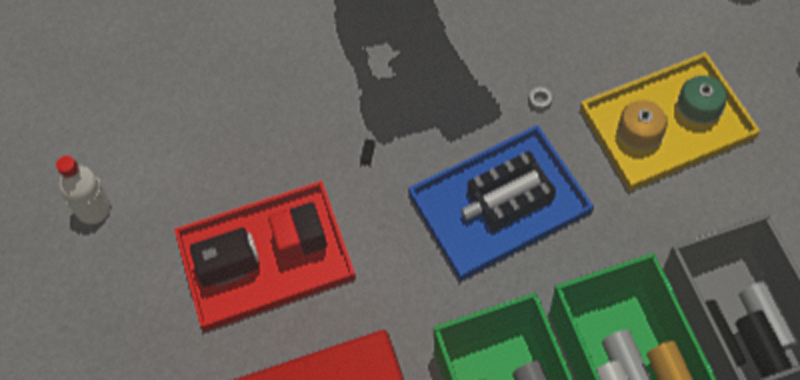

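View pics/f_t.png

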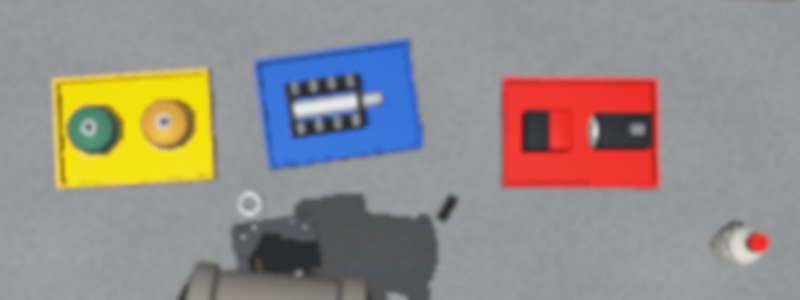

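Both final views show every part upright inside its tray. The bells are at (94,128) and (167,123), the pedal at (330,103) and the lamps at (547,130) and (622,131) in the top crop. The front lamp clears the end wall, and the bottle is still standing.

```bash
python3 -c "
from cell import robot
print(robot.hand_in())"
```

```text
the job is handed in; nothing more can be done
None
```

I sorted all five parts and handed the job in with the arm's clock at about 33 s. The order was brass bell, green bell, front lamp, rear lamp, then pedal.

- **Final position:** the last scene and top views show both bells in the yellow tray, both lamps in the red tray and the pedal in the blue tray. All are upright and apart from each other, and the oil bottle is still standing.
- **Forces:** the highest contact-force component I read was about 7 N. Each grip closed to the part's expected width.
- **Margins:** the front lamp sits closest to a wall. I planned it about 10 mm from the end of the tray, and both views show a gap there, but I did not measure it afterwards.
- **Disagreements:** while I was locating the parts, the two cameras differed by up to about 6 mm on the bells, so I used their average. Triangulating the bells' top nuts gave a height of about 37 mm instead of the 46 mm stated. Neither affected the grasps.

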